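# Hang the stock bin on the spring counting scale

## Task

Weigh off the blue bin of knife handles: pick it up by its wooden grip, slide the tip of the scale's spring arm in under its steel bail, hang it in the arm's orange notch, and ease it down until the arm itself carries the whole weight and has come to rest. Only then let go, so gently that the arm neither drops nor springs up as you release it, and take the hand away. Do not force or bump the scale arm, and leave the other things on the bench where they are.

Things in the scene. Friction and masses are not known exactly. Their poses are not given: they have to be found in the camera images.
- bin_grip (a point): Centre of the upright square wooden grip (22 x 22 mm, 74 mm tall) of the blue bin, 164 mm above the bin's underside. Bin axes: z up, x along its 90 mm side, y along its 120 mm side. Open bin, 60 mm high, dark knife handles fixed inside, steel bail above; alike when turned half round. Mass unknown, 0.35 to 0.9 kg, centre of mass low on the grip's axis. Stands on the bench at first.
- bail (a point): Middle of the bail's round steel top bar (8 mm thick, 90 mm long, along the bin's y), on the bar's axis, 39 mm straight below bin_grip, 125 mm above the bin's underside. Two black collars (18 mm across, 4 mm thick) at y = -18 and +18 mm; the free bar between them goes over the 20 mm wide notch. Under the bar a window 61 mm high, open along the bin's x, through which the arm's tip is slid. Held, it drags in the notch by up to 5 N along the arm.
- notch (a point): Seat of the orange notch near the tip of the scale's spring arm, where the bail bar's axis lies when seated: 4 mm above the notch floor, about 0.23 m above the bench; moves with the arm. Arm 14 mm thick below the floor, its tip 30 mm beyond. x: from tip to pivot, y: across the arm. Notch 20 mm wide, 25 mm long between its leaning cheeks, 16 mm high. The bar must lie across the arm: bin x along the arm, either way round.
- swing_arm (a joint): Angle (rad) of the arm: 0 unloaded on its upper stop (rising 0.08 rad to the tip), grows as the tip sinks, to 0.55. Pushing the notch down takes about 0.12 N per mm sunk plus 25 N per m/s (damper). The bin's weight sinks it about 25 to 65 mm, as its mass may be. Its pivot, 218 mm from the notch in plan, is on a green stand with white round dials 68 mm across, 235 mm high.
- tray: Bystander: low yellow tray of handles, 100 x 130 x 45 mm, no bail; origin under its centre.
- knife: Bystander: kitchen knife lying flat, 250 mm long; origin at the bolster, underside.
- label_roll: Bystander: white paper roll standing on end, 70 mm across, 30 mm high; origin under its centre.
- mug: Bystander: white mug, 76 mm across, 90 mm high; origin under its centre.
- handle_blank: Bystander: wooden handle blank, 120 x 26 x 20 mm; origin under its centre.
Things that resemble listed ones, but are neither listed nor needed, are in the scene too. What is shaped like the part that bears bin_grip but green or red is not meant.

How it is judged:
On the way, in this order (a step that is already met when the one before it is completed fails the run):
1. the bin is lifted clear of the bench by the hand (contact force between the fingers and bin above 0.5 N and height (world z) of bail above 0.165 m), for 0.2 s.
2. the bail lies in the notch and the arm has sunk under the load and come to rest, the hand still holding the bin (contact force between the fingers and bin above 0.5 N and distance between bail and notch below 0.015 m and value of joint swing_arm above 0.08 rad and velocity of joint swing_arm between -0.03 and 0.03 rad/s), for 0.3 s.
At the end, for the whole second after the job is handed in: The bin hangs free from the scale arm: bail bar within 15 mm of the notch's seat and square to the arm within 0.25 rad, bin upright within 0.2 rad, clear of the bench and at rest (under 30 mm/s), the arm sunk by more than 0.08 rad and still (under 0.03 rad/s), and the hand not touching the bin (contact force between the fingers and bin below 0.05 N and distance between bail and notch below 0.015 m and value of joint swing_arm above 0.08 rad and velocity of joint swing_arm between -0.03 and 0.03 rad/s and linear speed of bin below 0.03 m/s and angle between bail's own z axis and vertical below 0.2 rad and height (world z) of bail above 0.13 m and angle between the y axis of bail and the y axis of notch, either way round below 0.25 rad).
It fails at once if the scale arm drops or springs up faster than 0.14 rad/s (about 30 mm/s at the notch) while the hand is not holding the bin (contact force between the fingers and bin below 0.05 N and (velocity of joint swing_arm above 0.14 rad/s or velocity of joint swing_arm below -0.14 rad/s)).
It fails at once if the scale arm is thrust down faster than 0.5 rad/s (velocity of joint swing_arm above 0.5 rad/s).
It fails at once if the bin is forced onto the scale arm with more than 20 N (contact force between bin and swing_arm above 20 N).
It fails at once if the hand bumps the scale with more than 8 N (contact force between any of the fingers, the arm and scale above 8 N).
It fails at once if another thing on the bench is moved by more than 30 mm (distance of any of tray, knife, label_roll, mug, handle_blank from where it was at the start of the episode above 0.03 m).
It also fails if it takes over 64 s, if anything falls off the work surface, if the arm or the gripper's body presses on something with over 40 N, if the wrist force passes 120 N, or if a joint passes its speed limit or range.

## Robot

A 6-joint arm with a two-finger parallel gripper is mounted at the origin on the work surface. World frame = base frame: x ahead of the robot, y to its left, z up, the work surface at z = 0. Lengths are in m, angles in rad, forces in N, time in s.
With the tool pointing down it reaches from about 0.325 to 0.85 m from the base axis. Payload 4.4 kg.
Tool frame: the origin (TCP) lies midway between the tips of the shut fingers; the grasp point (between the pads) lies 19 mm behind it (robot.pinch_z is the distance from the TCP to the grasp point, in m); y points along the fingers, x is the direction in which the jaws open and shut, and the axes are right-handed (so a half turn about y gives the same grasp; the last joint's range is limited). The gripper opens to 94 mm and grips with 3 to 60 N. Pads are 16 mm wide; open, the fingers measure 119 mm over their backs; the gripper's body (75 mm by 177 mm) begins 78 mm behind the grasp point.
Start: joints at [-1.262, 0.207, 1.542, -0, 1.393, -0.15], TCP at [0.255, -0.515, 0.205] pointing down, gripper open.
Joint ranges: [-2.73, 2.73], [-0.86, 2.22], [0.23, 2.46], [-1.11, 4.25], [0.08, 2.63], [-2.82, 2.82]. Speed limits (rad/s): [2.79, 2.79, 3.14, 3.14, 3.14, 3.14].

## Interface

Orientations are given as a rotation vector (axis times angle).
In Python, from rig import robot gives the robot as it stands.
- The arm moves only by the tool jog_arm, never from a script. Its argument "deltas" is a list of rows, each an object with "jaw": the finger opening in m, from 0 to 0.094; "dp": the shift along the tool's x, y, z in m, a list of three; "twist": the turn, a rotation vector about the tool's x, y, z in rad, a list of three. In form: [{"jaw": jaw, "dp": [x, y, z], "twist": [ax, ay, az]}, ...]. A call has 1 to 5 rows; each row is the pose to reach, as a shift and turn from the pose commanded when the call began, along the tool's axes at that moment; what a row does not reach only later rows make up. A row lasts 1/12 s, in which the tool goes at most 41.7 mm and 7.16 degrees, less where a joint would pass 70% of its speed; a pose out of reach is approached as far as the arm can. A call with a gripper value outside its range is refused whole. The fingers move at their own pace and stop on an object; the grip force is fixed at half the most. Time passes only in rows, so rows that repeat a pose let the fingers close. It gives the time, the measured TCP pose, the force and the opening at its end, in the units of the state.
- robot.sense(): the state, without advancing time (a new reading comes with each control period).
- robot.grab_frame(name): name is "scene" or "top" or "wrist"; returns a dict with "img" (480x640x3 uint8, red, green, blue), "mtx" (3x3 intrinsics, pixels), "pose" (4x4, takes a point from camera to world coordinates). Camera axes: x right, y down, z forward; pixel columns grow to the right and rows downward; lengths in m; the calibration is good to about 2 mm. A picture is of the moment at which its call begins. There is no depth.
- robot.finish_job(): hands the job in, once; it reports no verdict.
The state is a dict: "time_s": time; "joint_pos": joint angles; "dq": joint speeds; "joint_torque": joint torques, N m; "eef_pos": TCP position; "ee_rot": TCP orientation; "force": force on the tool from outside, world axes, zero at the start; "ft_torque": the same for the moment, N m; "grip_width": finger opening in m.
Only numpy, scipy, OpenCV 4.12 (cv2) and the standard library are available. Lean on these libraries where they do the work, as an engineer would, in place of code of your own. Each camera call takes 0.05 s, during which the arm holds its last target. There are 200 camera calls.

## Working session

There is one attempt and no reset: what is moved stays moved. The work goes in short steps, Python scripts to look and compute and a tool call to move; the robot and the scene stay as the last step left them, time stands still between calls to the robot, and variables do not carry over. Pictures are saved under pics/ and viewed, about 8 in all and at most 12, crops included, and the job is handed in when it is done.

Besides the shell and the picture viewer there is one more tool, called after "Call:" as name(argument=value, ...) on one line, values as JSON. jog_arm: Moves the arm, as the interface text tells. Its arguments: {"type":"object","properties":{"deltas":{"type":"array"}},"required":["deltas"]}

```bash
mkdir -p pics; ls; cat > h.py <<'E'
import numpy as np, cv2
from scipy.spatial.transform import Rotation as R
from rig import robot
def grab(n,f=None):
    d=robot.grab_frame(n)
    if f: cv2.imwrite('pics/'+f,cv2.cvtColor(d['img'],cv2.COLOR_RGB2BGR))
    return d
def onz(d,u,v,z):
    r=np.linalg.solve(d['mtx'],[u,v,1.]); T=np.array(d['pose']); r=T[:3,:3]@r
    return T[:3,3]+r*(z-T[2,3])/r[2]
def proj(d,p):
    T=np.array(d['pose']); c=T[:3,:3].T@(np.array(p)-T[:3,3]); q=np.array(d['mtx'])@c; return q[:2]/q[2]
def ray2(d1,p1,d2,p2):
    A=[];b=[]
    for d,p in((d1,p1),(d2,p2)):
        r=np.linalg.solve(d['mtx'],[*p,1.]);T=np.array(d['pose']);r=T[:3,:3]@r;r/=np.linalg.norm(r)
        P=np.eye(3)-np.outer(r,r);A.append(P);b.append(P@T[:3,3])
    return np.linalg.lstsq(np.vstack(A),np.hstack(b),rcond=None)[0]
E
python3 - <<'E'
from h import *
import pickle
s=grab('scene','s0.png');t=grab('top','t0.png')
pickle.dump((s,t),open('f0.pkl','wb'))
print(s['pose'],t['pose'],t['mtx']); print(robot.sense(),robot.pinch_z)
E
```

```text
pics
[[ 0.21990627  0.60266835 -0.76709328  1.42366254]
 [ 0.97537509 -0.14943615  0.1622106  -0.22190895]
 [-0.01687227 -0.7838748  -0.62068964  0.91582648]
 [ 0.          0.          0.          1.        ]] [[-0.05568907 -0.97312315  0.22345035  0.17577588]
 [-0.99844376  0.05494104 -0.00956815 -0.00727559]
 [-0.00296561 -0.22363545 -0.97466835  1.55614222]
 [ 0.          0.          0.          1.        ]] [[599.07557088   0.         316.61114872]
 [  0.         599.07557088 234.23984202]
 [  0.           0.           1.        ]]
{'time_s': 0.1, 'joint_pos': array([-1.26151061e+00,  2.07331327e-01,  1.54277700e+00, -4.09181293e-05,
        1.39351021e+00, -1.50494648e-01]), 'dq': array([ 0.00035313,  0.00069573, -0.00302702,  0.00128862, -0.00066411,
       -0.00107998]), 'joint_torque': array([-1.11691796e-03, -3.71865320e+01, -2.82292128e+01,  7.00125983e-02,
        3.11500404e-02, -6.44912825e-05]), 'eef_pos': array([ 0.25491538, -0.5146021 ,  0.20442506]), 'ee_rot': array([-1.39099797,  0.86533559, -0.86276697]), 'force': array([-0.67315899,  0.21182273,  0.328862  ]), 'ft_torque': array([-0.01670853,  0.02854282,  0.04538956]), 'grip_width': 0.0940004786581496} 0.0188
```

View pics/s0.png

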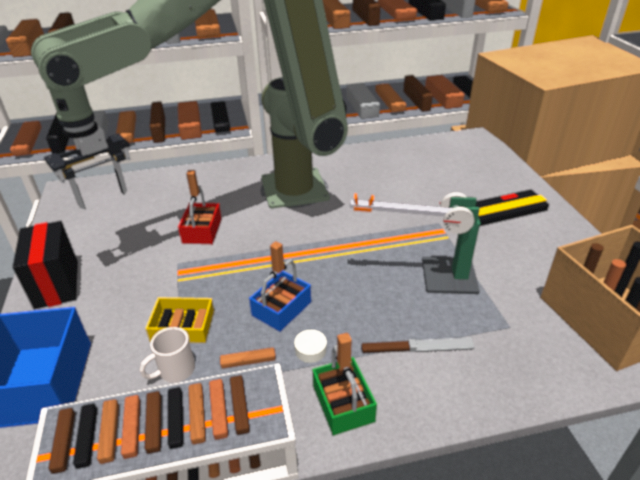

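View pics/t0.png

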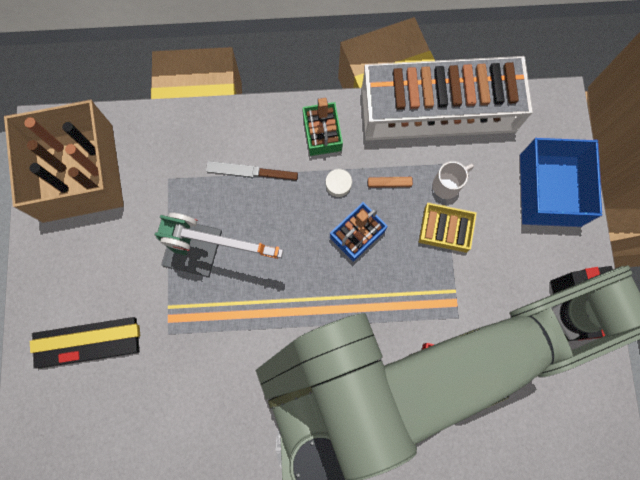

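The blue bin is at about (280,295) in the scene view and (358,233) in the top view. The scale's notch is at about (363,203) in the scene view and (269,251) in the top view, with its pivot near top (178,232). Next I'll zoom in on both.

```bash
python3 - <<'E'
from h import *
import pickle
s,t=pickle.load(open('f0.pkl','rb'))
def c(d,u,v,w,h,k): return cv2.resize(d['img'][v:v+h,u:u+w],None,fx=k,fy=k,interpolation=cv2.INTER_CUBIC)
a=np.hstack([c(t,318,193,80,80,5),c(s,240,235,80,100,4)[:400],])
a=np.hstack([c(t,318,193,80,75,4),c(s,240,235,80,75,4)])
b=np.hstack([c(t,150,200,140,75,4)[:, :560],np.zeros((300,80,3),np.uint8)])
im=np.vstack([a,b]); 
cv2.imwrite('pics/z1.png',cv2.cvtColor(im,cv2.COLOR_RGB2BGR))
for n,d,p,z in[('binbase',t,(358,236),.03),('notch',t,(269,250),.23),('pivot',t,(178,232),.23)]:print(n,onz(d,*p,z))
print('notch2',ray2(s,(363,203),t,(269,250)))
# bin blue mask rim
for n,d in(('t',t),('s',s)):
    g=d['img'].astype(int);m=((g[...,2]>110)&(g[...,2]-g[...,0]>60)&(g[...,2]-g[...,1]>40)).astype(np.uint8)
    for cc in cv2.findContours(m,0,2)[0]:
        if cv2.contourArea(cc)>80: print(n,cv2.minAreaRect(cc))
E
```

```text
binbase [ 0.51485484 -0.12990614  0.03      ]
notch [0.44940857 0.08907938 0.23      ]
pivot [0.50279702 0.29421831 0.23      ]
notch2 [0.45086887 0.09031919 0.2239221 ]
t ((365.3206787109375, 236.7987518310547), (16.452190399169922, 46.124488830566406), 45.90938186645508)
t ((351.0000305175781, 222.50003051757812), (16.26345443725586, 45.961936950683594), 45.0)
t ((568.0, 176.5), (77.0, 66.0), 90.0)
s ((37.5, 367.0), (120.0, 75.0), 90.0)
s ((280.0000305175781, 298.5000305175781), (45.96194076538086, 62.93250274658203), 45.0)
s ((278.6172180175781, 277.84722900390625), (11.362975120544434, 27.309659957885742), 74.35775756835938)
```

View pics/z1.png

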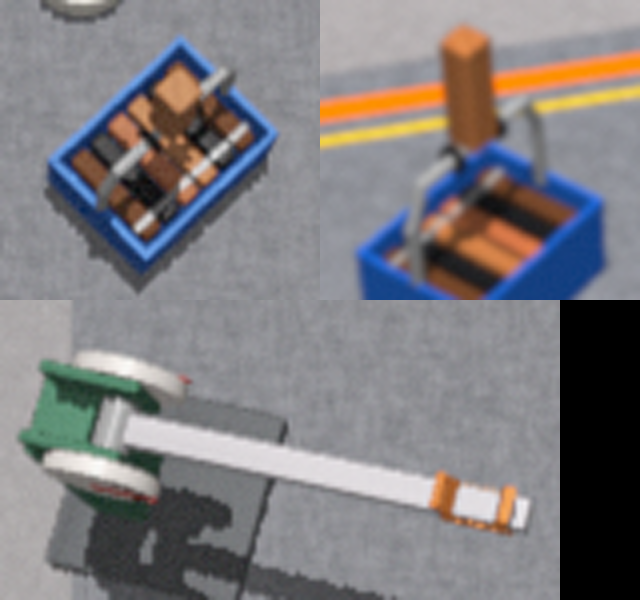

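```bash
python3 - <<'E'
from h import *
import pickle
s,t=pickle.load(open('f0.pkl','rb'))
C=[onz(t,u/4+318,v/4+193,.06) for u,v in((181,38),(277,133),(143,248),(50,160))]
C=np.array(C);print(C, C.mean(0))
for i in range(4):
    e=C[(i+1)%4]-C[i];print(np.linalg.norm(e[:2]),np.degrees(np.arctan2(e[1],e[0]))%180)
print('grip top',onz(t,177/4+318,88/4+193,.201), ray2(t,(177/4+318,88/4+193),s,(240+466/4,235+38/4)))
n=onz(t,269.2,250.2,.232);p=onz(t,178.75,231,.215);print(n,p,np.linalg.norm((n-p)[:2]),np.degrees(np.arctan2(*(p-n)[1::-1])))
n2=onz(t,150+520/4,200+213/4,.235);p2=onz(t,150+140/4,200+130/4,.22);print(np.degrees(np.arctan2(*(p2-n2)[1::-1])))
T=R.from_rotvec(robot.sense()['ee_rot']).as_matrix();print(T)
E
```

```text
[[ 0.59627733 -0.14741962  0.06      ]
 [ 0.52957658 -0.20433817  0.06      ]
 [ 0.45940543 -0.11319202  0.06      ]
 [ 0.52002704 -0.05769026  0.06      ]] [ 0.5263216  -0.13066002  0.06      ]
0.0876852996294193 40.475519998048185
0.11502874179614335 127.59177575329662
0.0821913847050646 42.475477826531844
0.11775170594284146 130.35724821444057
grip top [ 0.52651005 -0.12966146  0.201     ] [ 0.55094456 -0.04457834  0.20891008]
[0.44851092 0.08850121 0.232     ] [0.50876498 0.29589459 0.215     ] 0.21596890121252738 73.7998185998232
73.595211739264
[[ 4.43757135e-01 -6.55001465e-04  8.96146850e-01]
 [-8.96144837e-01  1.91750080e-03  4.43757540e-01]
 [-2.00902414e-03 -9.99997947e-01  2.63928479e-04]]
```

```bash
cat >> h.py <<'E'
def to(x,y,z,yaw):
    s=robot.sense();M=R.from_rotvec(s['ee_rot']);a=np.radians(yaw)
    X=np.array([np.cos(a),np.sin(a),0]);Y=np.array([0,0,-1.]);T=np.c_[X,Y,np.cross(X,Y)]
    print('t',s['time_s'],'p',s['eef_pos'].round(4),'yaw',np.degrees(np.arctan2(*M.as_matrix()[1::-1,0])).round(1),'F',s['force'].round(2),'w',round(s['grip_width'],4))
    print('dp',(M.inv().apply(np.array([x,y,z])-s['eef_pos'])).round(4),'tw',(M.inv()*R.from_matrix(T)).as_rotvec().round(3))
E
python3 -c "
from h import *
to(.5265,-.13,.32,40)"
```

```text
t 0.1 p [ 0.2549 -0.5146  0.2044] yaw -63.7 F [-0.67  0.21  0.33] w 0.094
dp [-0.2244 -0.115   0.4141] tw [-2.000e-03 -1.809e+00 -1.000e-03]
```

Call:
jog_arm(deltas=[{"jaw": 0.06, "dp": [0, -0.04, 0], "twist": [0, -0.12, 0]}, {"jaw": 0.06, "dp": [0, -0.08, 0], "twist": [0, -0.24, 0]}, {"jaw": 0.06, "dp": [-0.015, -0.11, 0.03], "twist": [0, -0.36, 0]}, {"jaw": 0.06, "dp": [-0.035, -0.115, 0.065], "twist": [0, -0.48, 0]}, {"jaw": 0.06, "dp": [-0.05, -0.115, 0.1], "twist": [0, -0.6, 0]}])

```text
time_s: 0.52
eef_pos: [0.3233, -0.4268, 0.3241]
ee_rot: [-1.538, 0.395, -0.402]
force: [0.7, -0.6, -0.5]
grip_width: 0.064
```

```bash
python3 -c "
from h import *
to(.5265,-.13,.32,40)"
```

```text
t 0.5167 p [ 0.3233 -0.4268  0.3241] yaw -29.1 F [ 0.69 -0.56 -0.52] w 0.064
dp [0.0333 0.0031 0.3582] tw [ 0.006 -1.206  0.003]
```

Call:
jog_arm(deltas=[{"jaw": 0.06, "dp": [0.003, 0.001, 0.035], "twist": [0, -0.12, 0]}, {"jaw": 0.06, "dp": [0.006, 0.001, 0.07], "twist": [0, -0.24, 0]}, {"jaw": 0.06, "dp": [0.01, 0.002, 0.105], "twist": [0, -0.36, 0]}, {"jaw": 0.06, "dp": [0.013, 0.002, 0.14], "twist": [0, -0.48, 0]}, {"jaw": 0.06, "dp": [0.017, 0.003, 0.175], "twist": [0, -0.6, 0]}])

```text
time_s: 0.93
eef_pos: [0.4234, -0.28, 0.3171]
ee_rot: [-1.569, -0.074, 0.075]
force: [0.0, 0.3, -0.3]
grip_width: 0.0599
```

```bash
python3 -c "
from h import *
to(.5265,-.13,.32,40)"
```

```text
t 0.9333 p [ 0.4234 -0.28    0.3171] yaw 5.4 F [ 0.    0.33 -0.28] w 0.0599
dp [ 0.1168 -0.0029  0.1396] tw [-0.001 -0.603 -0.   ]
```

Call:
jog_arm(deltas=[{"jaw": 0.06, "dp": [0.025, -0.001, 0.03], "twist": [0, -0.12, 0]}, {"jaw": 0.06, "dp": [0.05, -0.001, 0.06], "twist": [0, -0.24, 0]}, {"jaw": 0.06, "dp": [0.075, -0.002, 0.09], "twist": [0, -0.36, 0]}, {"jaw": 0.06, "dp": [0.1, -0.003, 0.12], "twist": [0, -0.48, 0]}, {"jaw": 0.06, "dp": [0.117, -0.003, 0.1396], "twist": [0, -0.6, 0]}])

```text
time_s: 1.35
eef_pos: [0.5282, -0.1291, 0.3201]
ee_rot: [-1.5, -0.546, 0.545]
force: [0.2, -0.3, -0.5]
grip_width: 0.0598
```

Call:
jog_arm(deltas=[{"jaw": 0.06, "dp": [0, 0, 0], "twist": [0, 0, 0]}, {"jaw": 0.06, "dp": [0, 0, 0], "twist": [0, 0, 0]}, {"jaw": 0.06, "dp": [0, 0, 0], "twist": [0, 0, 0]}])

```text
time_s: 1.6
eef_pos: [0.5266, -0.1327, 0.3199]
ee_rot: [-1.503, -0.537, 0.539]
force: [0.5, 0.3, 0.4]
grip_width: 0.0601
```

```bash
python3 -c "
from h import *
to(.5265,-.13,.23,40)
import pickle
w=grab('wrist','w1.png');pickle.dump(w,open('w1.pkl','wb'));print(w['pose'])"
```

```text
t 1.6 p [ 0.5266 -0.1327  0.3199] yaw 39.4 F [0.46 0.27 0.39] w 0.0601
dp [0.0018 0.0899 0.0021] tw [-0.001 -0.011 -0.001]
[[ 0.77271376  0.61016931  0.17494815  0.47504194]
 [ 0.63475311 -0.74217956 -0.21507672 -0.07093514]
 [-0.00139027  0.27724162 -0.96079922  0.49859135]
 [ 0.          0.          0.          1.        ]]
```

View pics/w1.png

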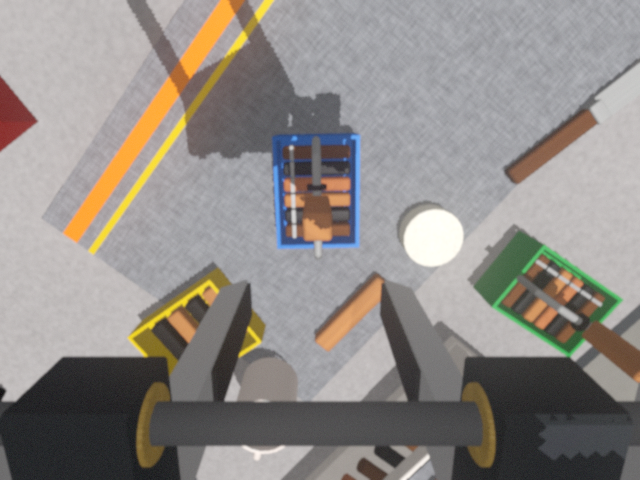

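The wrist view shows the bin square to the jaws. Its rim corners are near (274,135), (358,134), (361,247) and (279,248), and the grip top is near (317,231).

```bash
python3 - <<'E'
from h import *
import pickle
w=pickle.load(open('w1.pkl','rb'))
C=np.array([onz(w,*p,.06) for p in((274,135),(358,134),(361,247),(279,248))])
print(C.mean(0))
for i in range(4):
    e=C[(i+1)%4]-C[i];print(np.linalg.norm(e[:2]),np.degrees(np.arctan2(e[1],e[0]))%180)
print(onz(w,317,231,.201),proj(w,[.5265,-.13,.201]))
g=w['img'][180:260,270:370];cv2.imwrite('pics/w1z.png',cv2.cvtColor(cv2.resize(g,None,fx=6,fy=6,interpolation=2),cv2.COLOR_RGB2BGR))
E
```

```text
[ 0.52547018 -0.12908731  0.06      ]
0.08556409727990083 40.067257678101605
0.120654518654202 132.57717714792534
0.09007683511848444 40.15858929324091
0.12068481869935406 130.43335429804904
[ 0.52657285 -0.13262176  0.201     ] [319.1888175  228.28060304]
```

View pics/w1z.png

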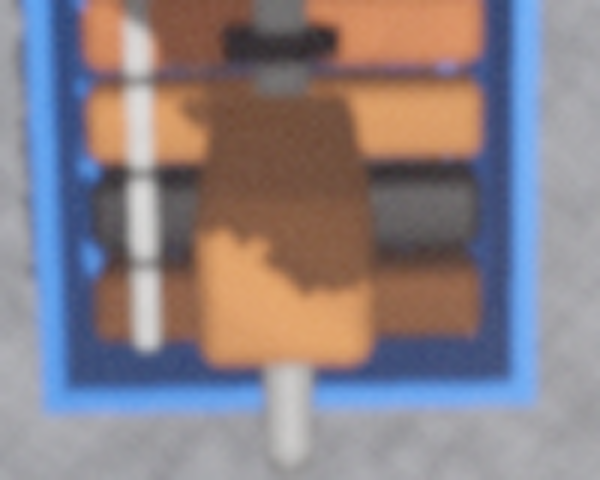

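The grip's top face centres on about pixel (317.5,227), which gives (0.526,-0.130) at yaw 40°. That matches the rim estimate, so I'll descend to TCP z 0.153.

Call:
jog_arm(deltas=[{"jaw": 0.06, "dp": [0.001, 0.035, 0.002], "twist": [0, -0.013, 0]}, {"jaw": 0.06, "dp": [0.001, 0.07, 0.002], "twist": [0, -0.013, 0]}, {"jaw": 0.06, "dp": [0.001, 0.105, 0.002], "twist": [0, -0.013, 0]}, {"jaw": 0.06, "dp": [0.001, 0.14, 0.002], "twist": [0, -0.013, 0]}, {"jaw": 0.06, "dp": [0.001, 0.167, 0.002], "twist": [0, -0.013, 0]}])

```text
time_s: 2.07
eef_pos: [0.5244, -0.1313, 0.1506]
ee_rot: [-1.499, -0.544, 0.548]
force: [-0.2, -0.6, 0.4]
grip_width: 0.0598
```

Call:
jog_arm(deltas=[{"jaw": 0.06, "dp": [0, 0, 0], "twist": [0, 0, 0]}, {"jaw": 0.06, "dp": [0, 0, 0], "twist": [0, 0, 0]}, {"jaw": 0.06, "dp": [0, 0, 0], "twist": [0, 0, 0]}])

```text
time_s: 2.32
eef_pos: [0.5276, -0.1316, 0.1554]
ee_rot: [-1.503, -0.55, 0.546]
force: [-0.1, -0.8, 0.4]
grip_width: 0.0602
```

```bash
python3 -c "
from h import *
to(.5262,-.13,.153,40.3)"
```

```text
t 2.3167 p [ 0.5276 -0.1316  0.1554] yaw 40.1 F [-0.05 -0.78  0.38] w 0.0602
dp [-0.      0.0024  0.0021] tw [ 0.003 -0.003  0.001]
```

Call:
jog_arm(deltas=[{"jaw": 0.03, "dp": [0, 0.0, 0], "twist": [0, 0, 0]}, {"jaw": 0.02, "dp": [0, 0, 0], "twist": [0, 0, 0]}, {"jaw": 0.01, "dp": [0, 0, 0], "twist": [0, 0, 0]}, {"jaw": 0, "dp": [0, 0, 0], "twist": [0, 0, 0]}, {"jaw": 0, "dp": [0, 0, 0], "twist": [0, 0, 0]}])

```text
time_s: 2.73
eef_pos: [0.527, -0.1302, 0.1542]
ee_rot: [-1.501, -0.55, 0.549]
force: [-0.2, 0.7, -0.4]
grip_width: 0.0302
```

Call:
jog_arm(deltas=[{"jaw": 0, "dp": [0, 0, 0], "twist": [0, 0, 0]}, {"jaw": 0, "dp": [0, -0.01, 0], "twist": [0, 0, 0]}, {"jaw": 0, "dp": [0, -0.025, 0], "twist": [0, 0, 0]}, {"jaw": 0, "dp": [0, -0.045, 0], "twist": [0, 0, 0]}, {"jaw": 0, "dp": [0, -0.06, 0], "twist": [0, 0, 0]}])

```text
time_s: 3.15
eef_pos: [0.5256, -0.1296, 0.2133]
ee_rot: [-1.498, -0.548, 0.551]
force: [0.7, 0.7, -6.0]
grip_width: 0.0218
```

Call:
jog_arm(deltas=[{"jaw": 0, "dp": [0, -0.02, 0], "twist": [0, 0, 0]}, {"jaw": 0, "dp": [0, -0.04, 0], "twist": [0, 0, 0]}, {"jaw": 0, "dp": [0, -0.06, 0], "twist": [0, 0, 0]}, {"jaw": 0, "dp": [0, -0.06, 0], "twist": [0, 0, 0]}, {"jaw": 0, "dp": [0, -0.06, 0], "twist": [0, 0, 0]}])

```text
time_s: 3.57
eef_pos: [0.5269, -0.1302, 0.2737]
ee_rot: [-1.501, -0.55, 0.549]
force: [-0.4, 0.6, -7.6]
grip_width: 0.022
```

```bash
python3 -c "
from h import *
to(.42,-.04,.27,73.8)
for i in range(4): grab('top','t1.png' if i==3 else None);print(robot.sense()['force'].round(2),robot.sense()['eef_pos'].round(4))
"
```

```text
t 3.5667 p [ 0.5269 -0.1302  0.2737] yaw 40.2 F [-0.38  0.58 -7.65] w 0.022
dp [-0.0234  0.0035  0.1379] tw [ 0.001 -0.586  0.   ]
[ 0.18 -0.68 -6.67] [ 0.5258 -0.1297  0.272 ]
[-0.17 -0.51 -6.64] [ 0.5253 -0.1295  0.2711]
[-0.47 -0.58 -6.07] [ 0.5251 -0.1295  0.2708]
[-0.67  0.29 -6.25] [ 0.5252 -0.1295  0.2709]
```

```bash
python3 -c "
from h import *
import pickle
s,t=pickle.load(open('f0.pkl','rb'))
print('red',onz(s,200,225,.03),onz(s,192,183,.2))
to(.418,-.017,.300,73.8)
"
```

```text
red [ 0.17199898 -0.30201307  0.03      ] [ 0.22217671 -0.29827166  0.2       ]
t 3.7667 p [ 0.5252 -0.1295  0.2709] yaw 40.2 F [-0.67  0.29 -6.25] w 0.022
dp [-0.0093 -0.0284  0.1553] tw [-0.005 -0.586 -0.001]
```

Call:
jog_arm(deltas=[{"jaw": 0, "dp": [0, -0.012, 0.008], "twist": [0, -0.05, 0]}, {"jaw": 0, "dp": [-0.001, -0.029, 0.025], "twist": [0, -0.11, 0]}, {"jaw": 0, "dp": [-0.002, -0.029, 0.045], "twist": [0, -0.18, 0]}, {"jaw": 0, "dp": [-0.003, -0.029, 0.065], "twist": [0, -0.25, 0]}, {"jaw": 0, "dp": [-0.005, -0.029, 0.085], "twist": [0, -0.32, 0]}])

```text
time_s: 4.18
eef_pos: [0.4668, -0.0677, 0.3012]
ee_rot: [-1.417, -0.797, 0.8]
force: [0.9, 0.5, -6.4]
grip_width: 0.022
```

```bash
python3 -c "
from h import *
to(.418,-.017,.300,73.8)
"
```

```text
t 4.1833 p [ 0.4668 -0.0677  0.3012] yaw 58.7 F [ 0.88  0.46 -6.41] w 0.022
dp [0.018  0.0013 0.068 ] tw [-0.002 -0.263  0.   ]
```

Call:
jog_arm(deltas=[{"jaw": 0, "dp": [0.005, 0.0, 0.02], "twist": [0, -0.07, 0]}, {"jaw": 0, "dp": [0.01, 0.0, 0.038], "twist": [0, -0.14, 0]}, {"jaw": 0, "dp": [0.014, 0.001, 0.055], "twist": [0, -0.21, 0]}, {"jaw": 0, "dp": [0.018, 0.001, 0.068], "twist": [0, -0.26, 0]}, {"jaw": 0, "dp": [0.018, 0.001, 0.068], "twist": [0, -0.263, 0]}])

```text
time_s: 4.6
eef_pos: [0.4167, -0.0155, 0.2999]
ee_rot: [-1.325, -0.996, 0.999]
force: [-0.3, -1.2, -5.5]
grip_width: 0.0216
```

Call:
jog_arm(deltas=[{"jaw": 0, "dp": [0, 0, 0], "twist": [0, 0, 0]}, {"jaw": 0, "dp": [0, 0, 0], "twist": [0, 0, 0]}, {"jaw": 0, "dp": [0, 0, 0], "twist": [0, 0, 0]}, {"jaw": 0, "dp": [0, 0, 0], "twist": [0, 0, 0]}])

```text
time_s: 4.93
eef_pos: [0.4197, -0.0182, 0.3012]
ee_rot: [-1.331, -0.995, 0.996]
force: [0.0, -0.4, -5.7]
grip_width: 0.0219
```

```bash
python3 - <<'E'
from h import *
import pickle
to(.418,-.017,.300,73.8)
s=grab('scene');t=grab('top');w=grab('wrist')
to(.418,-.017,.300,73.8)
pickle.dump((s,t,w),open('f2.pkl','wb'))
p=robot.sense()['eef_pos']; bail=p-[0,0,.029]
print(proj(s,bail),proj(t,bail),proj(w,bail))
def c(d,u,v,w,h,k): return cv2.resize(d['img'][v:v+h,u:u+w],None,fx=k,fy=k,interpolation=cv2.INTER_CUBIC)
im=np.hstack([c(s,230,120,200,150,4)]); im2=cv2.resize(w['img'],(0,0),fx=.8,fy=.8)
cv2.imwrite('pics/s2.png',cv2.cvtColor(im,cv2.COLOR_RGB2BGR))
cv2.imwrite('pics/w2.png',cv2.cvtColor(w['img'],cv2.COLOR_RGB2BGR))
E
```

```text
t 4.9333 p [ 0.4197 -0.0182  0.3012] yaw 73.6 F [ 0.05 -0.39 -5.67] w 0.0219
dp [0.0007 0.0012 0.002 ] tw [-0.    -0.004 -0.   ]
t 5.0833 p [ 0.4196 -0.018   0.3013] yaw 73.6 F [-0.5  -1.   -5.55] w 0.0218
dp [0.0005 0.0013 0.0018] tw [-0.    -0.004 -0.   ]
[313.97243574 184.52076796] [317.04892714 256.85015147] [317.61092937 276.26844086]
```

View pics/s2.png

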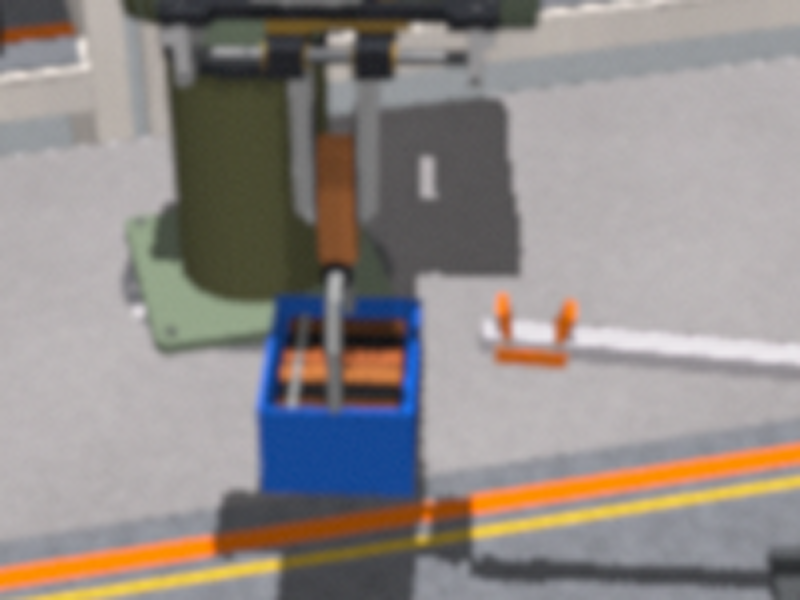

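View pics/w2.png

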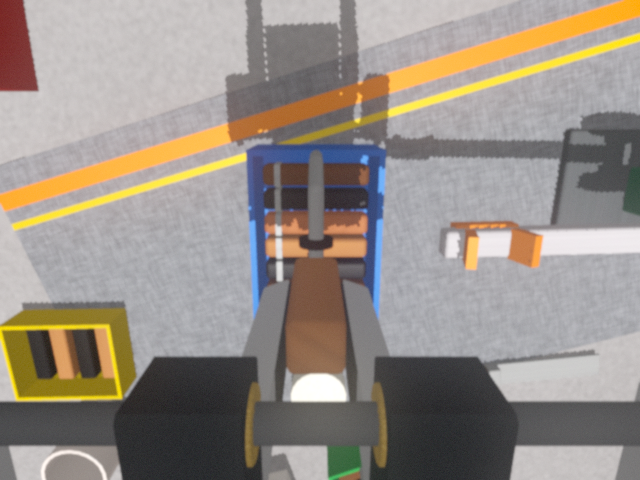

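The scene view shows the held bin upright, with the near collar at about pixel (314,187) and the notch middle at about (364,202.5). The wrist view shows the far collar at (316,242) and the notch at about (495,241), with the arm running nearly along the image x axis, so the two are parallel.

```bash
python3 - <<'E'
from h import *
import pickle
s,t,w=pickle.load(open('f2.pkl','rb'))
p=np.array([.4194,-.0178,.3010]);yd=np.array([-.96,.28,0])
for o in(.025,.029,.033,.037,.041):
    b=p-[0,0,o]; print(o,'scene collar',proj(s,b-.018*yd),'wrist collar',proj(w,b+.018*yd),'wrist rim',proj(w,b+.06*yd-[0,0,.065]))
S,T,W=(364,202.5),(269.2,250.2),(495,241)
print(ray2(s,S,w,W),ray2(t,T,w,W),ray2(s,S,t,T))
a=np.array([.279,.96,0])
for n in ray2(s,S,w,W),ray2(t,T,w,W):print(proj(s,n),proj(t,n),proj(w,n))
for q in((450,242),(630,241)):print(onz(w,*q,.23))
print(proj(t,[.4194,-.0178,.338]))
i=t['img'];cv2.imwrite('pics/t2.png',cv2.cvtColor(cv2.resize(i[225:275,170:340],None,fx=4.7,fy=4.7,interpolation=2),cv2.COLOR_RGB2BGR))
E
```

```text
0.025 scene collar [313.46245868 187.35659565] wrist collar [317.9108132  245.49765109] wrist rim [317.27089746 151.63686788]
0.029 scene collar [313.50346211 188.85625497] wrist collar [317.86931031 243.23024935] wrist rim [317.2464354  151.14500915]
0.033 scene collar [313.54429467 190.34966452] wrist collar [317.8292504  241.04168031] wrist rim [317.22266494 150.66705632]
0.037 scene collar [313.58495741 191.83686329] wrist collar [317.79055948 238.92790294] wrist rim [317.19955715 150.20242787]
0.041 scene collar [313.6254514  193.31788995] wrist collar [317.75316856 236.88514778] wrist rim [317.1770847  149.75057428]
[0.44753289 0.09379561 0.22225512] [0.44785807 0.09032119 0.22584852] [0.45057887 0.09126194 0.22479576]
[363.64851479 202.64577865] [267.22970179 251.59919223] [496.49187104 240.85852562]
[362.31337087 201.64876516] [268.62542946 251.06368625] [493.49571344 244.41798949]
[0.43688669 0.06315567 0.23      ]
[0.46796234 0.17088669 0.23      ]
[316.87810041 251.01118038]
```

View pics/t2.png

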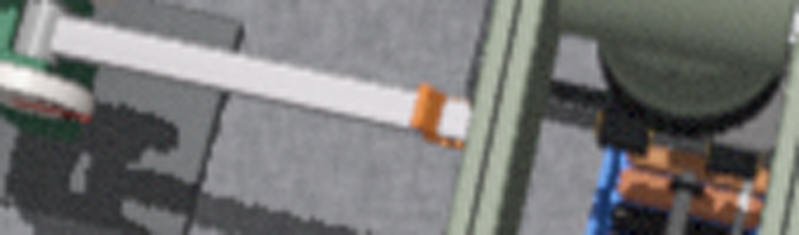

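```bash
python3 - <<'E'
from h import *
to(.4335,.037,.281,73.8)
to(.4475,.091,.281,73.8)
E
```

```text
t 5.0833 p [ 0.4196 -0.018   0.3013] yaw 73.6 F [-0.5  -1.   -5.55] w 0.0218
dp [0.0567 0.0203 0.0022] tw [-0.    -0.004 -0.   ]
t 5.0833 p [ 0.4196 -0.018   0.3013] yaw 73.6 F [-0.5  -1.   -5.55] w 0.0218
dp [0.1125 0.0203 0.004 ] tw [-0.    -0.004 -0.   ]
```

Call:
jog_arm(deltas=[{"jaw": 0, "dp": [0.008, 0.006, 0.001], "twist": [0, 0, 0]}, {"jaw": 0, "dp": [0.02, 0.013, 0.001], "twist": [0, 0, 0]}, {"jaw": 0, "dp": [0.034, 0.02, 0.002], "twist": [0, -0.004, 0]}, {"jaw": 0, "dp": [0.048, 0.02, 0.003], "twist": [0, -0.004, 0]}, {"jaw": 0, "dp": [0.06, 0.02, 0.003], "twist": [0, -0.004, 0]}])

```text
time_s: 5.5
eef_pos: [0.4328, 0.0422, 0.2802]
ee_rot: [-1.327, -0.998, 1.0]
force: [0.5, -0.2, -5.7]
grip_width: 0.0216
```

Call:
jog_arm(deltas=[{"jaw": 0, "dp": [0.01, 0, 0.001], "twist": [0, 0, 0]}, {"jaw": 0, "dp": [0.022, 0, 0.001], "twist": [0, 0, 0]}, {"jaw": 0, "dp": [0.035, 0, 0.001], "twist": [0, 0, 0]}, {"jaw": 0, "dp": [0.046, 0, 0.001], "twist": [0, 0, 0]}, {"jaw": 0, "dp": [0.052, 0, 0.001], "twist": [0, 0, 0]}])

```text
time_s: 5.92
eef_pos: [0.447, 0.0925, 0.2813]
ee_rot: [-1.328, -1.0, 1.0]
force: [-0.3, -0.6, -5.5]
grip_width: 0.0219
```

Call:
jog_arm(deltas=[{"jaw": 0, "dp": [0, 0, 0], "twist": [0, 0, 0]}, {"jaw": 0, "dp": [0, 0, 0], "twist": [0, 0, 0]}, {"jaw": 0, "dp": [0, 0, 0], "twist": [0, 0, 0]}, {"jaw": 0, "dp": [0, 0, 0], "twist": [0, 0, 0]}])

```text
time_s: 6.25
eef_pos: [0.4467, 0.0904, 0.2814]
ee_rot: [-1.33, -0.998, 0.999]
force: [0.7, -0.0, -5.7]
grip_width: 0.0216
```

```bash
python3 - <<'E'
from h import *
import pickle
to(.4475,.091,.281,73.8)
s=grab('scene');w=grab('wrist');to(.4475,.091,.281,73.8)
pickle.dump((s,w),open('f3.pkl','wb'))
def c(d,u,v,w,h,k): return cv2.resize(d['img'][v:v+h,u:u+w],None,fx=k,fy=k,interpolation=cv2.INTER_CUBIC)
im=np.hstack([c(s,310,150,100,130,4),c(w,220,120,200,260,2)])
cv2.imwrite('pics/c3.png',cv2.cvtColor(im,cv2.COLOR_RGB2BGR))
E
```

```text
t 6.25 p [0.4467 0.0904 0.2814] yaw 73.8 F [ 0.7  -0.03 -5.75] w 0.0216
dp [ 0.0007  0.0004 -0.0006] tw [ 0.  0. -0.]
t 6.35 p [0.4468 0.0905 0.2815] yaw 73.8 F [-0.29  0.21 -6.01] w 0.022
dp [ 0.0007  0.0005 -0.0005] tw [ 0.  0. -0.]
```

View pics/c3.png

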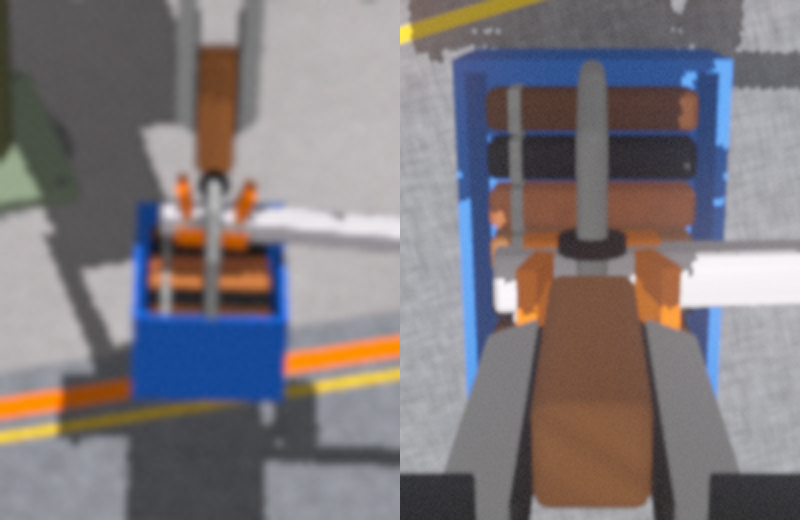

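The bar is centred between the cheeks in both views. In the wrist crop the bar is at x 592 and the cheeks' inner edges are at 550 and 636. I'll check the lateral offset next.

```bash
python3 - <<'E'
from h import *
import pickle
s,w=pickle.load(open('f3.pkl','rb'))
y=np.array([-.96,.279,0]);p=np.array([.4469,.0905,0])
for v in(248,305):
  for z in(.215,.222): q=onz(w,370,120+v/2,z);print(v,z,(q-p)@y)
q=onz(w,316,241,.2525);print('collar',(q-p)@y)
print('bin rim y',[(onz(w,316,120+60/2,.187+.0)-p)@y])
a=np.array([.279,.96,0])
# descent steps along arc: seat initial .226, pivot 218 away
for d in(.0,.02,.03,.04,.05,.06):print(d,218*(np.cos(.08)-np.cos(.08-d/.2187)))
E
```

```text
248 0.215 0.006678369374273992
248 0.222 0.008808899855420596
305 0.215 -0.01192829093630668
305 0.222 -0.009266307921473796
collar 0.01970465286112721
bin rim y [np.float64(0.06106551247053957)]
0.0 0.0
0.02 -0.6829393221280162
0.03 -0.3410160196526404
0.04 0.4558671011107507
0.05 1.7060442457779228
0.06 3.406902059877235
```

Call:
jog_arm(deltas=[{"jaw": 0, "dp": [0, 0.005, 0], "twist": [0, 0, 0]}, {"jaw": 0, "dp": [0, 0.011, 0], "twist": [0, 0, 0]}, {"jaw": 0, "dp": [0, 0.017, 0], "twist": [0, 0, 0]}, {"jaw": 0, "dp": [0, 0.022, 0], "twist": [0, 0, 0]}, {"jaw": 0, "dp": [0, 0.026, 0], "twist": [0, 0, 0]}])

```text
time_s: 6.77
eef_pos: [0.4463, 0.0907, 0.2544]
ee_rot: [-1.329, -0.998, 1.0]
force: [-0.9, -0.2, -4.7]
grip_width: 0.0219
```

Call:
jog_arm(deltas=[{"jaw": 0, "dp": [0, 0.004, 0], "twist": [0, 0, 0]}, {"jaw": 0, "dp": [0, 0.008, 0], "twist": [0, 0, 0]}, {"jaw": 0, "dp": [0, 0.012, 0], "twist": [0, 0, 0]}, {"jaw": 0, "dp": [0, 0.015, 0], "twist": [0, 0, 0]}, {"jaw": 0, "dp": [0, 0.015, 0], "twist": [0, 0, 0]}])

```text
time_s: 7.18
eef_pos: [0.4468, 0.0907, 0.2399]
ee_rot: [-1.33, -0.999, 1.0]
force: [-0.7, -0.7, -3.6]
grip_width: 0.0218
```

Call:
jog_arm(deltas=[{"jaw": 0, "dp": [0, 0, 0], "twist": [0, 0, 0]}, {"jaw": 0, "dp": [0, 0, 0], "twist": [0, 0, 0]}])

```text
time_s: 7.35
eef_pos: [0.447, 0.091, 0.2407]
ee_rot: [-1.33, -0.999, 0.999]
force: [-0.7, -2.0, -3.5]
grip_width: 0.0218
```

```bash
cat >> h.py <<'E'
def avg(n=6):
    F=[]
    for _ in range(n): grab('top'); s=robot.sense(); F.append(np.r_[s['force'],s['eef_pos'],s['ft_torque']])
    print('avg F',np.mean(F,0)[:3].round(2),'sd',np.std(F,0)[:3].round(2),'p',np.mean(F,0)[3:6].round(4))
E
python3 -c "
from h import *
avg()"
```

```text
avg F [-0.77 -1.35 -3.9 ] sd [0.43 0.57 0.35] p [0.447  0.091  0.2407]
```

Call:
jog_arm(deltas=[{"jaw": 0, "dp": [0, 0.004, 0], "twist": [0, 0, 0]}, {"jaw": 0, "dp": [0, 0.008, 0], "twist": [0, 0, 0]}, {"jaw": 0, "dp": [0, 0.012, 0], "twist": [0, 0, 0]}, {"jaw": 0, "dp": [0, 0.016, 0], "twist": [0, 0, 0]}, {"jaw": 0, "dp": [0, 0.02, 0], "twist": [0, 0, 0]}])

```text
time_s: 8.07
eef_pos: [0.4473, 0.0913, 0.2204]
ee_rot: [-1.33, -1.0, 0.998]
force: [0.2, 0.1, -0.3]
grip_width: 0.0218
```

Call:
jog_arm(deltas=[{"jaw": 0, "dp": [0.0, 0, 0], "twist": [0, 0, 0]}, {"jaw": 0, "dp": [0.0, 0, 0], "twist": [0, 0, 0]}, {"jaw": 0, "dp": [0.0, 0, 0], "twist": [0, 0, 0]}])

```text
time_s: 8.32
eef_pos: [0.4473, 0.0913, 0.2207]
ee_rot: [-1.33, -1.0, 0.998]
force: [0.3, -0.2, -1.5]
grip_width: 0.022
```

```bash
python3 -c "
from h import *
avg()"
```

```text
avg F [ 0.74  0.55 -0.93] sd [0.4  0.51 0.36] p [0.4473 0.0913 0.2208]
```

Call:
jog_arm(deltas=[{"jaw": 0, "dp": [0.0, 0.002, 0], "twist": [0, 0, 0]}, {"jaw": 0, "dp": [0.0, 0.004, 0], "twist": [0, 0, 0]}, {"jaw": 0, "dp": [0.0, 0.006, 0], "twist": [0, 0, 0]}, {"jaw": 0, "dp": [0.0, 0.006, 0], "twist": [0, 0, 0]}, {"jaw": 0, "dp": [0.0, 0.006, 0], "twist": [0, 0, 0]}])

```text
time_s: 9.03
eef_pos: [0.4471, 0.0913, 0.2145]
ee_rot: [-1.329, -1.0, 0.998]
force: [1.3, 2.4, 0.5]
grip_width: 0.0218
```

Call:
jog_arm(deltas=[{"jaw": 0, "dp": [0.0, 0, 0], "twist": [0, 0, 0]}, {"jaw": 0, "dp": [0.0, 0, 0], "twist": [0, 0, 0]}, {"jaw": 0, "dp": [0.0, 0, 0], "twist": [0, 0, 0]}])

```text
time_s: 9.28
eef_pos: [0.447, 0.0911, 0.2146]
ee_rot: [-1.329, -1.0, 0.999]
force: [1.8, 2.5, -0.8]
grip_width: 0.0216
```

```bash
python3 -c "
from h import *
avg(12)
s=grab('scene');w=grab('wrist')
def c(d,u,v,w,h,k): return cv2.resize(d['img'][v:v+h,u:u+w],None,fx=k,fy=k,interpolation=cv2.INTER_CUBIC)
im=np.hstack([c(s,310,150,100,130,4),c(w,220,120,200,260,2)])
cv2.imwrite('pics/c4.png',cv2.cvtColor(im,cv2.COLOR_RGB2BGR))"
```

```text
avg F [2.14 3.   0.12] sd [0.5  0.31 0.44] p [0.4469 0.091  0.2145]
```

View pics/c4.png

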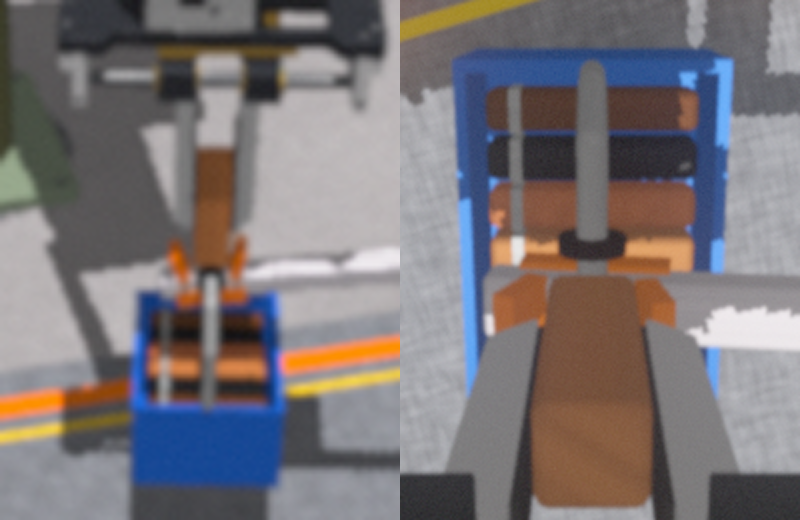

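The views show the bar down in the notch between the cheeks, with the arm sunk. Vertical force is about 0, but there is about 3.7 N along the arm, so I'll ease the hand toward the pivot to relieve it.

Call:
jog_arm(deltas=[{"jaw": 0, "dp": [0.0005, 0, 0], "twist": [0, 0, 0]}, {"jaw": 0, "dp": [0.001, 0, 0], "twist": [0, 0, 0]}, {"jaw": 0, "dp": [0.001, 0, 0], "twist": [0, 0, 0]}, {"jaw": 0, "dp": [0.001, 0, 0], "twist": [0, 0, 0]}])

```text
time_s: 10.32
eef_pos: [0.4469, 0.0912, 0.2143]
ee_rot: [-1.33, -0.998, 1.001]
force: [1.7, -1.6, -1.0]
grip_width: 0.0221
```

```bash
python3 -c "
from h import *
avg(10)"
```

```text
avg F [ 1.16 -2.77 -0.21] sd [0.56 1.07 0.33] p [0.4469 0.0912 0.2143]
```

Call:
jog_arm(deltas=[{"jaw": 0, "dp": [-0.0002, 0, 0], "twist": [0, 0, 0]}, {"jaw": 0, "dp": [-0.0004, 0, 0], "twist": [0, 0, 0]}, {"jaw": 0, "dp": [-0.0004, 0, 0], "twist": [0, 0, 0]}, {"jaw": 0, "dp": [-0.0004, 0, 0], "twist": [0, 0, 0]}])

```text
time_s: 11.15
eef_pos: [0.4469, 0.0913, 0.2144]
ee_rot: [-1.33, -0.999, 1.0]
force: [0.2, -5.2, -0.2]
grip_width: 0.0216
```

```bash
python3 -c "
from h import *
avg(12)"
```

```text
avg F [ 0.47 -4.58 -0.49] sd [0.41 0.42 0.27] p [0.4469 0.0914 0.2144]
```

```bash
python3 -c "
from h import *
avg(8);avg(8)"
```

```text
avg F [ 0.07 -4.87 -0.4 ] sd [0.44 0.54 0.3 ] p [0.4469 0.0915 0.2144]
avg F [ 0.07 -4.97 -0.66] sd [0.29 0.48 0.35] p [0.4469 0.0916 0.2144]
```

Call:
jog_arm(deltas=[{"jaw": 0, "dp": [-0.0002, 0.001, 0], "twist": [0, 0, 0]}, {"jaw": 0, "dp": [-0.0004, 0.002, 0], "twist": [0, 0, 0]}, {"jaw": 0, "dp": [-0.0004, 0.003, 0], "twist": [0, 0, 0]}, {"jaw": 0, "dp": [-0.0004, 0.003, 0], "twist": [0, 0, 0]}, {"jaw": 0, "dp": [-0.0004, 0.003, 0], "twist": [0, 0, 0]}])

```text
time_s: 12.97
eef_pos: [0.447, 0.0917, 0.2115]
ee_rot: [-1.329, -1.0, 0.998]
force: [0.6, -1.7, -1.0]
grip_width: 0.0219
```

```bash
python3 -c "
from h import *
avg(8);avg(8);avg(8)"
```

```text
avg F [-0.12 -1.58 -0.09] sd [0.27 0.69 0.33] p [0.4469 0.0917 0.2115]
avg F [-0.06  0.65  0.2 ] sd [0.77 0.39 0.56] p [0.447  0.0916 0.2115]
avg F [0.33 1.57 0.14] sd [0.68 0.67 0.57] p [0.4469 0.0916 0.2115]
```

Call:
jog_arm(deltas=[{"jaw": 0, "dp": [0.0002, 0, 0], "twist": [0, 0, 0]}, {"jaw": 0, "dp": [0.0002, 0, 0], "twist": [0, 0, 0]}, {"jaw": 0, "dp": [0.0002, 0, 0], "twist": [0, 0, 0]}])

```text
time_s: 14.42
eef_pos: [0.447, 0.0916, 0.2115]
ee_rot: [-1.329, -0.999, 0.999]
force: [0.1, 2.8, 0.1]
grip_width: 0.0219
```

```bash
python3 -c "
from h import *
avg(6);avg(6)"
```

```text
avg F [0.1  2.49 0.32] sd [0.66 0.35 0.21] p [0.447  0.0915 0.2115]
avg F [-0.05  2.74  0.75] sd [0.53 0.5  0.7 ] p [0.4469 0.0915 0.2115]
```

Call:
jog_arm(deltas=[{"jaw": 0, "dp": [0.0003, 0, 0], "twist": [0, 0, 0]}, {"jaw": 0, "dp": [0.0003, 0, 0], "twist": [0, 0, 0]}, {"jaw": 0, "dp": [0.0003, 0, 0], "twist": [0, 0, 0]}, {"jaw": 0, "dp": [0.0003, 0, 0], "twist": [0, 0, 0]}])

```text
time_s: 15.35
eef_pos: [0.447, 0.0916, 0.2114]
ee_rot: [-1.329, -0.999, 0.999]
force: [0.8, 2.4, 0.7]
grip_width: 0.0216
```

```bash
python3 -c "
from h import *
avg(6);avg(6)"
```

```text
avg F [0.29 2.24 0.29] sd [0.39 0.28 0.22] p [0.447  0.0916 0.2114]
avg F [-0.05  1.88  0.41] sd [0.75 0.27 0.55] p [0.447  0.0916 0.2114]
```

```bash
python3 -c "
from h import *
avg(12);avg(12)"
```

```text
avg F [-0.06  1.59  0.16] sd [0.55 0.58 0.51] p [0.447  0.0916 0.2114]
avg F [-0.27  1.09  0.59] sd [0.54 0.59 0.42] p [0.447  0.0916 0.2114]
```

The residual is about 0.3 N vertical and 1 N along the arm, inside the release margin of about 0.75 N. I'll release now.

Call:
jog_arm(deltas=[{"jaw": 0.023, "dp": [0, 0, 0], "twist": [0, 0, 0]}, {"jaw": 0.024, "dp": [0, 0, 0], "twist": [0, 0, 0]}, {"jaw": 0.027, "dp": [0, 0, 0], "twist": [0, 0, 0]}, {"jaw": 0.032, "dp": [0, 0, 0], "twist": [0, 0, 0]}, {"jaw": 0.038, "dp": [0, 0, 0], "twist": [0, 0, 0]}])

```text
time_s: 17.57
eef_pos: [0.4471, 0.0915, 0.2114]
ee_rot: [-1.33, -0.999, 0.999]
force: [0.0, -0.8, -0.3]
grip_width: 0.0355
```

Call:
jog_arm(deltas=[{"jaw": 0.042, "dp": [0, 0, 0], "twist": [0, 0, 0]}, {"jaw": 0.045, "dp": [0, 0, 0], "twist": [0, 0, 0]}, {"jaw": 0.045, "dp": [0, 0, 0], "twist": [0, 0, 0]}])

```text
time_s: 17.82
eef_pos: [0.447, 0.0916, 0.2115]
ee_rot: [-1.329, -0.999, 0.999]
force: [-0.1, 0.3, 0.1]
grip_width: 0.0447
```

```bash
python3 -c "
from h import *
avg(6);print(robot.sense()['grip_width'])
s=grab('scene');w=grab('wrist')
def c(d,u,v,w,h,k): return cv2.resize(d['img'][v:v+h,u:u+w],None,fx=k,fy=k,interpolation=cv2.INTER_CUBIC)
im=np.hstack([c(s,310,150,100,130,4),c(w,220,120,200,260,2)])
cv2.imwrite('pics/c5.png',cv2.cvtColor(im,cv2.COLOR_RGB2BGR))"
```

```text
avg F [-0.09  0.05 -0.21] sd [0.35 0.35 0.42] p [0.447  0.0917 0.2115]
0.045029545737600006
```

View pics/c5.png

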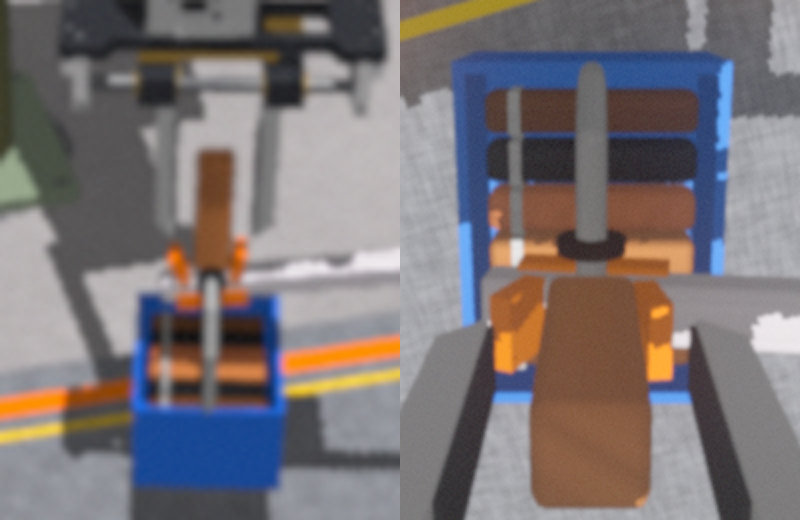

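The jaws are open to 45 mm and clear of the grip on both sides, and the bin hangs upright in the notch. I'll retract straight up.

Call:
jog_arm(deltas=[{"jaw": 0.05, "dp": [0, -0.008, 0], "twist": [0, 0, 0]}, {"jaw": 0.05, "dp": [0, -0.025, 0], "twist": [0, 0, 0]}, {"jaw": 0.05, "dp": [0, -0.05, 0], "twist": [0, 0, 0]}, {"jaw": 0.05, "dp": [0, -0.08, 0], "twist": [0, 0, 0]}, {"jaw": 0.05, "dp": [0, -0.11, 0], "twist": [0, 0, 0]}])

```text
time_s: 18.63
eef_pos: [0.4465, 0.0917, 0.3228]
ee_rot: [-1.329, -0.999, 1.0]
force: [1.5, -0.2, 1.0]
grip_width: 0.05
```

Call:
jog_arm(deltas=[{"jaw": 0.05, "dp": [0, -0.02, 0], "twist": [0, 0, 0]}, {"jaw": 0.05, "dp": [0, -0.03, 0], "twist": [0, 0, 0]}, {"jaw": 0.05, "dp": [0, -0.03, 0], "twist": [0, 0, 0]}, {"jaw": 0.05, "dp": [0, -0.03, 0], "twist": [0, 0, 0]}, {"jaw": 0.05, "dp": [0, -0.03, 0], "twist": [0, 0, 0]}])

```text
time_s: 19.05
eef_pos: [0.4462, 0.0917, 0.3496]
ee_rot: [-1.327, -0.997, 1.001]
force: [-0.8, 0.0, -0.0]
grip_width: 0.0503
```

```bash
python3 -c "
from h import *
a=grab('scene');avg(8);b=grab('scene','s6.png')
print(robot.sense()['grip_width'],'bin-region diff',np.abs(a['img'].astype(int)-b['img'])[170:290,330:480].max())"
```

```text
avg F [-0.01  0.02 -0.01] sd [0.31 0.34 0.61] p [0.4465 0.0917 0.3503]
0.04999785976421282 bin-region diff 27
```

View pics/s6.png

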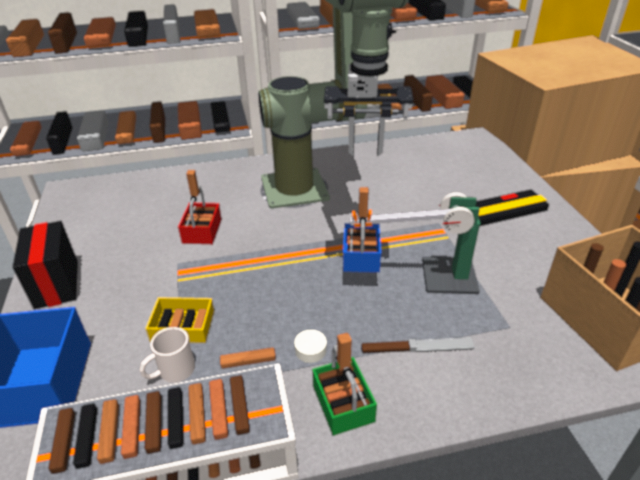

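The bin hangs upright in the notch at about (363,245), the hand is well clear, and nothing else has moved. I'll check it is still, then hand in.

```bash
python3 -c "
from h import *
a=grab('scene');avg(10);b=grab('scene')
print('diff',np.abs(a['img'].astype(int)-b['img'])[170:290,330:480].max())
print(robot.finish_job())"
```

```text
avg F [0.04 0.19 0.1 ] sd [0.43 0.44 0.52] p [0.447  0.0917 0.3515]
diff 25
the job is handed in; nothing more can be done
None
```

The blue bin is hanging by its bail in the scale's orange notch, and I have handed the job in. No verdict was reported.

I gripped it by its wooden grip, lifted it (about 6 N, so roughly 0.6 kg), slid the arm's tip under the bail and lowered it until the arm took the whole weight.

- **Before letting go:** the hand carried about 0.3 N of vertical force. The arm had sunk about 44 mm (about 0.2 rad) by the hand's height and had come to rest.
- **Drag in the notch:** small hand shifts swung the drag along the arm between about +3.7 and -5 N. I brought it down to about 1 N before releasing.
- **After letting go:** the wrist force read about zero, and the last picture showed the bin upright in the notch. The hand was about 140 mm above its gripping height, and the bystanders looked unmoved.
- **Stillness check:** two frames 0.5 s apart differed by at most 25 grey levels around the bin. I took that as image noise, though I did not compare it with a patch known to be still.
- **Not measured:** the arm's angle and speed were not read directly. I inferred them from forces, hand position and pictures.

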